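# Sort the tubing clamps by locked or open jaws

### The job

Two tubing clamps were left on the worktop after a line change: one stands open, the other is ratcheted shut. Lay the open clamp flat in the green tray and the locked one flat in the red tray, setting them down rather than dropping them. Leave the jaws as you found them and do not disturb the other things.

Things in the scene. Friction and masses are not known exactly. Their poses are not given: they have to be found in the camera images.
- clamp_1: steel scissor-like locking tubing clamp, 132 mm long, 0.11 kg, lying flat. Origin: under its hinge, at its underside. x: along one jaw to its tip, 55 mm away; ring handles reach 77 mm to -x; z up. Hinge block round the origin: 24 (x) x 20 (y) x 14 mm high; grip it across y from above (centre of mass 16 mm towards the rings). The rest is under 10 mm high. Shut, it reaches 27 mm to each side; open, 49 mm to +y (ring)
- clamp_1_half (a joint): jaw angle of clamp_1, rad: 0 = jaws touching, ratchet locked; 0.25 to 0.35 = jaws open, ratchet tongues apart; limits 0 and 0.45. The second half turns clockwise from above as it opens. Held by friction (0.2 N m if open, 1 N m if locked): squeezing the handles or jaws moves it, gripping the hinge block does not
- clamp_2: steel scissor-like locking tubing clamp, 132 mm long, 0.11 kg, lying flat. Origin: under its hinge, at its underside. x: along one jaw to its tip, 55 mm away; ring handles reach 77 mm to -x; z up. Hinge block round the origin: 24 (x) x 20 (y) x 14 mm high; grip it across y from above (centre of mass 16 mm towards the rings). The rest is under 10 mm high. Shut, it reaches 27 mm to each side; open, 49 mm to +y (ring)
- clamp_2_half (a joint): jaw angle of clamp_2, rad: 0 = jaws touching, ratchet locked; 0.25 to 0.35 = jaws open, ratchet tongues apart; limits 0 and 0.45. The second half turns clockwise from above as it opens. Held by friction (0.2 N m if open, 1 N m if locked): squeezing the handles or jaws moves it, gripping the hinge block does not
- tray_green: shallow open green plastic tray, fixed, 122 mm along its x, 200 mm along its y; rim 19 mm high, walls 4 mm. Origin: centre of its underside on the worktop, z up; inner floor 4 mm above it, 114 x 192 mm. A clamp fits flat lying along the tray's y, either way round
- tray_red: shallow open red plastic tray, fixed, 122 mm along its x, 200 mm along its y; rim 19 mm high, walls 4 mm. Origin: centre of its underside on the worktop, z up; inner floor 4 mm above it, 114 x 192 mm. A clamp fits flat lying along the tray's y, either way round
- marker: black and white marker pen lying in front of the instrument, between clamps and right-hand tray, 126 mm long, 12 mm thick; a bystander
- tape_roll: roll of green label tape lying flat at the back, 64 mm across, 18 mm high; a bystander
- screwdriver: red-handled screwdriver lying at the right end, 186 mm long; a bystander
- timer: white bench timer with a red and a green key at the back, 66 mm square, 19 mm high; a bystander
- source_front (a point): foremost point (centre of the round window) of the teal housing that juts out of the fixed instrument behind the worktop, an obstacle: 190 mm wide, from 120 mm above the worktop up to 420 mm. The instrument's flat front, 0.56 m high, stands 95 mm behind this point, to 440 mm right and 350 mm left of it. Carry things round in front of it
- stack_front (a point): a point on the flat front (facing the robot) of the fixed grey and blue instrument stacks at the back left, obstacles 0.64 m high; the front runs from 140 mm right of this point to the left end of the worktop

How it is judged:
By the outcome, as a careful person would: the job done as asked, in the order asked, and still so for the second after the job is handed in, with the robot touching nothing.
It also fails if it takes over 70 s, if anything falls off the work surface, if the arm or the gripper's body presses on something with over 40 N, if the wrist force passes 120 N, or if a joint passes its speed limit or range.

### The arm

A 7-joint arm with a two-finger parallel gripper is mounted at the origin on a cart in front of the work surface, level with it; the furniture and walls round the work are solid. World frame = base frame: x ahead of the robot, y to its left, z up, the work surface at z = 0. Lengths are in m, angles in rad, forces in N, time in s.
With the tool pointing down it reaches from about 0.425 to 0.925 m from the base axis. Payload 6.8 kg.
Tool frame: the origin (TCP) lies midway between the tips of the shut fingers; the grasp point (between the pads) lies 19 mm behind it; z points along the fingers, y is the line along which they close (so a half turn about z gives the same grasp; the last joint's range is limited). The gripper opens to 85 mm and grips with 20 to 120 N. Pads are 22 mm wide; open, the fingers measure 114 mm over their backs; the gripper's body (76 mm by 85 mm) begins 54 mm behind the grasp point. The pads swing forward as they close: fully open they stand 13 mm farther back than shut.
Start: joints at [1.195, 0.477, 0.022, 1.555, -0.011, 1.109, -0.083], TCP at [0.179, -0.651, 0.231] pointing down, gripper open.
Joint ranges: [-2.96, 2.96], [-0.34, 2.1], [-1.41, 1.46], [0.24, 2.44], [-1.37, 4.51], [0.17, 1.92], [-2.96, 2.96]. Speed limits (rad/s): [2.39, 2.39, 3.14, 3.14, 3.14, 3.14, 3.14].

### API

Orientations are given as [roll, pitch, yaw] about the fixed x, y, z axes, in that order (R = Rz(yaw) Ry(pitch) Rx(roll)).
In Python, from workcell import get_obs, read_camera, hand_in, masks_of, spot_point gives the robot as it stands.
- The arm moves only by the shell command python3 -m jog 'ROWS' [FORCE]. ROWS is text: rows parted by semicolons, each of 5 numbers parted by spaces: the shift along the world's x, y, z in mm, then the turn about the world's z in rad, then the finger opening in mm, from 0 to 85.4. A call has 1 to 10 rows; each row is the pose to reach, as a shift and turn from the pose commanded when the call began; what a row does not reach only later rows make up. A row lasts 1/10 s, in which the tool goes at most 50 mm and 8.59 degrees, less where a joint would pass 70% of its speed; a pose out of reach is approached as far as the arm can. A call with a gripper value outside its range is refused whole. The fingers move at their own pace and stop on an object; FORCE is the grip in N (left out, the last holds). Time passes only in rows, so rows that repeat a pose let the fingers close. It gives the time, the measured TCP pose, the force, the opening and the grip force at its end, in the units of the state.
- get_obs(): the state, without advancing time (a new reading comes with each control period).
- read_camera(name): name is "side" or "top" or "wrist"; returns a dict with "img" (480x640x3 uint8, blue, green, red), "depth" (480x640 float32, m along the optical axis (not along the pixel's ray), 0 where there is no reading), "fx", "fy", "cx", "cy" (pixels), "pose" (4x4, takes a point from camera to world coordinates). Camera axes: x right, y down, z forward; pixel columns grow to the right and rows downward; lengths in m; the calibration is good to about 2 mm. A picture is of the moment at which its call begins.
- hand_in(): hands the job in; it is judged then, once.
Trained networks look in a picture, given as the dict that the camera call returned (one of the last four; its "shot" number tells which), for a name from the list of things; names that differ only in an ending like _2 or _b are one class to them, and where a whole thing is asked for, a point or a joint stands for the part that bears it (a point fixed in the world has none). Each returns a list of dicts, best first, with "confidence" (0 to 1); they miss things now and then, are a little off and sometimes report something else, mostly with a low value. They report only what shows in the picture. A call takes as long as a camera call.
- masks_of(picture, target): "region" (480x640 bool, what is visible of it) and "location" ([column, row] in pixels, amid what is visible of it).
- spot_point(picture, target): "location" ([column, row] in pixels: a listed point, or the origin of a listed thing).
The state is a dict: "time": time; "qpos": joint angles; "joint_velocities": joint speeds; "effort": joint torques, N m; "tool_pos": TCP position; "ee_rot": TCP orientation; "force": force on the tool from outside, world axes, zero at the start; "moment": the same for the moment, N m; "grip_width": opening from 0.0 (shut) to 1.0 (fully open); "grasp_force": force on a finger pad.
Only numpy, scipy, OpenCV 4.12 (cv2) and the standard library are available. Lean on these libraries where they do the work, as an engineer would, in place of code of your own. Each camera call takes 0.05 s, during which the arm holds its last target. There are 200 camera calls.

## Working session

There is one attempt and no reset: what is moved stays moved. The work goes in short steps, Python scripts to look and compute and a shell command to move; the robot and the scene stay as the last step left them, time stands still between calls to the robot, and variables do not carry over. Pictures are saved under pics/ and viewed, at most 12 in all, crops included, and the job is handed in when it is done.

```bash
mkdir -p pics; cat > h.py <<'E'
import numpy as np, cv2
from workcell import *
def world(p,uv):
    u,v=uv; u=np.atleast_1d(u);v=np.atleast_1d(v)
    d=p["depth"][v.astype(int),u.astype(int)]
    c=np.stack([(u-p["cx"])/p["fx"]*d,(v-p["cy"])/p["fy"]*d,d,np.ones_like(d)])
    return (np.array(p["pose"])@c)[:3].T[d>0]
def mw(p,reg):
    v,u=np.nonzero(reg); return world(p,(u,v))
E
python3 - <<'E'
from h import *
o=get_obs(); print(o["time"],o["tool_pos"],o["ee_rot"],o["grip_width"])
t=read_camera("top"); s=read_camera("side")
cv2.imwrite("pics/top.png",t["img"]); cv2.imwrite("pics/side.png",s["img"])
for n in ["clamp_1","tray_green","tray_red","marker","tape_roll","screwdriver","timer"]:
    for m in masks_of(t,n):
        if m["confidence"]<.3: continue
        P=mw(t,m["region"]); print(n,round(m["confidence"],2),m["location"],np.percentile(P,[2,50,98],axis=0).round(3).tolist())
    print("  spot",[(q["location"],round(q["confidence"],2),world(t,q["location"]).round(3).tolist()) for q in spot_point(t,n) if q["confidence"]>.3])
for n in ["source_front","stack_front"]:
  for c in (t,s): print(n,[(q["location"],round(q["confidence"],2),world(c,q["location"]).round(3).tolist()) for q in spot_point(c,n)])
E
```

```text
0.0 [ 0.17843571 -0.65035661  0.23031988] [-3.13972091e+00  1.65656484e-04  2.67833431e-01] 1.0012734067821893
clamp_1 0.77 [312.8, 259.8] [[0.424, -0.124, -0.003], [0.469, -0.091, 0.006], [0.488, -0.006, 0.018]]
clamp_1 0.49 [245.4, 262.1] [[0.45, 0.091, -0.006], [0.467, 0.126, 0.005], [0.495, 0.212, 0.017]]
  spot [([231.3, 264.4], 0.71, [[0.46, 0.168, 0.017]]), ([301.2, 260.9], 0.63, [[0.467, -0.054, 0.013]])]
tray_green 0.71 [417.6, 257.4] [[0.414, -0.532, -0.004], [0.475, -0.436, 0.003], [0.536, -0.335, 0.021]]
  spot [([420.2, 256.9], 0.94, [[0.472, -0.438, 0.006]])]
tray_red 0.78 [152.0, 255.1] [[0.418, 0.307, -0.003], [0.479, 0.408, 0.004], [0.539, 0.504, 0.021]]
  spot [([156.2, 258.5], 0.73, [[0.484, 0.41, 0.0]])]
marker 0.52 [353.9, 262.7] [[0.418, -0.235, 0.0], [0.463, -0.225, 0.007], [0.511, -0.218, 0.014]]
  spot [([351.3, 258.4], 0.58, [[0.472, -0.215, 0.004]])]
tape_roll 0.52 [222.9, 218.8] [[0.571, 0.17, 0.006], [0.6, 0.199, 0.017], [0.628, 0.228, 0.022]]
  spot [([221.9, 220.0], 0.66, [[0.604, 0.201, -0.004]])]
screwdriver 0.6 [467.3, 253.9] [[0.414, -0.634, -0.005], [0.468, -0.599, 0.013], [0.571, -0.577, 0.023]]
  spot []
timer 0.7 [285.6, 222.8] [[0.564, -0.033, 0.001], [0.593, 0.002, 0.014], [0.624, 0.033, 0.021]]
timer 0.54 [155.1, 256.9] [[0.419, 0.307, -0.003], [0.479, 0.408, 0.004], [0.539, 0.504, 0.021]]
  spot [([287.2, 221.4], 0.69, [[0.594, -0.011, 0.015]])]
source_front []
source_front []
stack_front [([152.1, 222.4], 0.92, [[0.594, 0.4, 0.065]]), ([222.4, 221.0], 0.63, [[0.6, 0.198, -0.0]]), ([230.5, 261.9], 0.48, [[0.468, 0.17, 0.017]])]
stack_front [([324.8, 198.3], 0.58, [[0.597, 0.52, 0.044]])]
```

View pics/top.png

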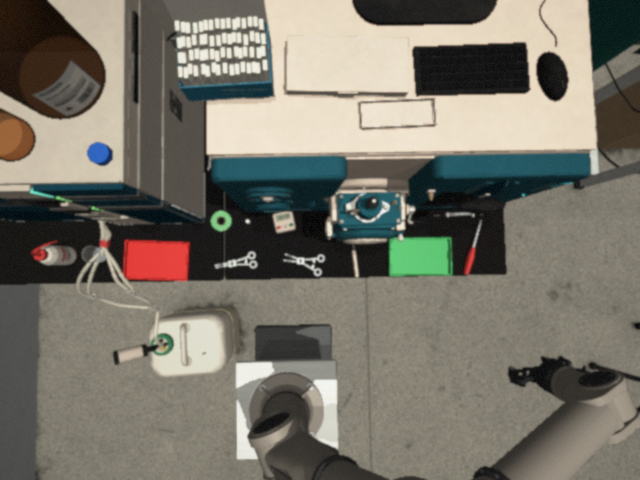

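```bash
python3 - <<'E'
from h import *
t=read_camera("top"); s=read_camera("side")
c=t["img"][235:285,80:500]
a=cv2.resize(t["img"][240:285,205:335],None,fx=6,fy=6,interpolation=cv2.INTER_CUBIC)
b=cv2.resize(s["img"],(780,585))[:310]
b=cv2.resize(s["img"],(430,322))
o=np.zeros((600,800,3),np.uint8); o[:270,:780]=a; o[275:597,:430]=b; cv2.imwrite("pics/m.png",o)
v,u=np.mgrid[0:480,0:640]; P=mw(t,t["depth"]>0)
for y0 in np.arange(-0.6,0.7,0.04):
    q=P[(abs(P[:,1]-y0)<.02)&(P[:,2]>.1)&(P[:,0]>.3)&(P[:,0]<.75)]
    if len(q): 
        i=q[:,0].argsort()[:max(3,len(q)//50)]; print(round(y0,2),"minx",q[i].mean(0).round(3), "maxz",q[:,2].max().round(2))
E
```

```text
-0.6 minx [ 0.621 -0.612  0.452] maxz 0.56
-0.56 minx [ 0.585 -0.549  0.351] maxz 0.56
-0.52 minx [ 0.576 -0.517  0.349] maxz 0.56
-0.48 minx [ 0.578 -0.485  0.348] maxz 0.56
-0.44 minx [ 0.592 -0.455  0.346] maxz 0.56
-0.4 minx [ 0.562 -0.394  0.235] maxz 0.56
-0.36 minx [ 0.561 -0.361  0.232] maxz 0.56
-0.32 minx [ 0.525 -0.322  0.222] maxz 0.57
-0.28 minx [ 0.517 -0.274  0.231] maxz 0.57
-0.24 minx [ 0.515 -0.24   0.206] maxz 0.57
-0.2 minx [ 0.515 -0.202  0.218] maxz 0.57
-0.16 minx [ 0.521 -0.17   0.232] maxz 0.56
-0.12 minx [ 0.534 -0.132  0.234] maxz 0.56
-0.08 minx [ 0.622 -0.073  0.154] maxz 0.56
-0.04 minx [ 0.604 -0.026  0.377] maxz 0.56
0.0 minx [ 0.598 -0.002  0.274] maxz 0.57
0.04 minx [0.599 0.035 0.276] maxz 0.57
0.08 minx [0.62  0.074 0.357] maxz 0.57
0.12 minx [0.623 0.103 0.344] maxz 0.56
0.24 minx [0.597 0.256 0.364] maxz 0.64
0.28 minx [0.593 0.282 0.435] maxz 0.64
0.32 minx [0.595 0.319 0.239] maxz 0.84
0.36 minx [0.595 0.364 0.237] maxz 0.83
0.4 minx [0.591 0.418 0.46 ] maxz 0.77
0.44 minx [0.59  0.428 0.407] maxz 0.71
0.48 minx [0.593 0.48  0.425] maxz 0.64
0.52 minx [0.593 0.507 0.401] maxz 0.58
0.56 minx [0.608 0.578 0.422] maxz 0.48
0.6 minx [0.606 0.592 0.434] maxz 0.47
0.64 minx [0.516 0.657 0.203] maxz 0.4
0.68 minx [0.473 0.686 0.106] maxz 0.35
```

View pics/m.png

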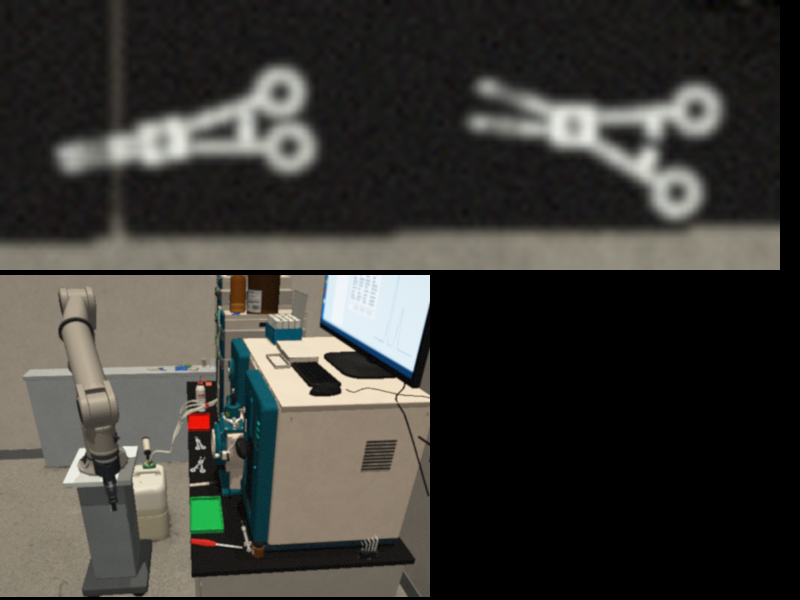

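View pics/side.png

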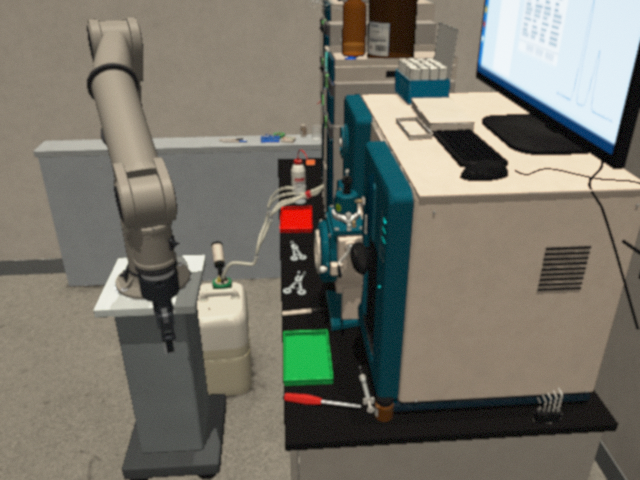

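```bash
python3 -m jog '40 50 0 0.13 85;60 100 0 0.26 85;80 150 0 0.4 85;110 200 0 0.53 85;140 250 0 0.66 85;165 300 0 0.8 85;185 350 0 0.93 85;205 400 0 1.06 85;215 450 0 1.18 85;225 500 0 1.30 60' 
python3 - <<'E'
from h import *
o=get_obs(); print(o["time"],o["tool_pos"],o["ee_rot"],o["qpos"])
t=read_camera("top");P=mw(t,t["depth"]>0)
for x0 in np.arange(-.0,.5,.05):
    print(round(x0,2),[ (round(y0,2),round(float(P[(abs(P[:,0]-x0)<.025)&(abs(P[:,1]-y0)<.025)][:,2].max(initial=-9)),2)) for y0 in np.arange(.2,.8,.05)])
E
```

```text
time: 2.1
tool_pos: [0.3914, -0.1998, 0.2317]
ee_rot: [3.141, 0.001, 1.573]
force: [0.7, -0.1, 0.7]
grip_width: 0.849
grasp_force: 0.0
2.1 [ 0.39138364 -0.19984874  0.2316822 ] [3.14055768e+00 6.16370094e-04 1.57275225e+00] [ 0.77062298  0.11512833 -0.46862832  2.06417061  0.06308592  0.97436472
  0.27121605]
-0.0 [(np.float64(0.2), -0.65), (np.float64(0.25), -0.74), (np.float64(0.3), -0.74), (np.float64(0.35), -0.75), (np.float64(0.4), -9.0), (np.float64(0.45), -0.36), (np.float64(0.5), -0.37), (np.float64(0.55), -9.0), (np.float64(0.6), -9.0), (np.float64(0.65), -9.0), (np.float64(0.7), -0.73), (np.float64(0.75), -0.74), (np.float64(0.8), -0.74)]
0.05 [(np.float64(0.2), -0.64), (np.float64(0.25), -0.35), (np.float64(0.3), -0.34), (np.float64(0.35), -0.34), (np.float64(0.4), -0.33), (np.float64(0.45), -0.34), (np.float64(0.5), -0.34), (np.float64(0.55), -0.35), (np.float64(0.6), -9.0), (np.float64(0.65), -9.0), (np.float64(0.7), -0.74), (np.float64(0.75), -9.0), (np.float64(0.8), -0.74)]
0.1 [(np.float64(0.2), -0.64), (np.float64(0.25), -0.35), (np.float64(0.3), -0.34), (np.float64(
[... 1966 characters left out ...]
4), (np.float64(0.8), -0.73)]
0.4 [(np.float64(0.2), 0.0), (np.float64(0.25), 0.01), (np.float64(0.3), 0.02), (np.float64(0.35), 0.02), (np.float64(0.4), 0.02), (np.float64(0.45), 0.02), (np.float64(0.5), 0.04), (np.float64(0.55), 0.03), (np.float64(0.6), 0.05), (np.float64(0.65), 0.05), (np.float64(0.7), 0.0), (np.float64(0.75), 0.01), (np.float64(0.8), 0.01)]
0.45 [(np.float64(0.2), 0.02), (np.float64(0.25), 0.01), (np.float64(0.3), 0.02), (np.float64(0.35), 0.01), (np.float64(0.4), 0.01), (np.float64(0.45), 0.01), (np.float64(0.5), 0.04), (np.float64(0.55), 0.05), (np.float64(0.6), 0.07), (np.float64(0.65), 0.07), (np.float64(0.7), 0.11), (np.float64(0.75), 0.01), (np.float64(0.8), 0.01)]
```

```bash
python3 -m jog '15 50 0 0 60;15 100 0 0 50;30 145 0 0 45;55 145 -20 0 45;55 145 -20 0 45;55 145 -20 0 45;55 145 -20 0 45'
python3 - <<'E'
from h import *
o=get_obs(); print(o["time"],o["tool_pos"],o["ee_rot"],o["grip_width"])
w=read_camera("wrist"); cv2.imwrite("pics/w1.png",w["img"])
for m in masks_of(w,"clamp_1"):
    P=mw(w,m["region"]); print(round(m["confidence"],2),m["location"],np.percentile(P,[1,50,99],axis=0).round(4).tolist())
    q=P[P[:,2]>np.percentile(P[:,2],99)-.003]; print(len(q),q.mean(0),np.percentile(q,[2,98],axis=0).round(4).tolist())
print([(q["location"],round(q["confidence"],2),world(w,q["location"]).round(4).tolist()) for q in spot_point(w,"clamp_1")])
E
```

```text
time: 2.85
tool_pos: [0.4452, -0.0576, 0.2115]
ee_rot: [-3.141, 0.0, 1.566]
force: [-0.2, -0.5, -0.3]
grip_width: 0.528
grasp_force: 0.0
2.85 [ 0.4451711  -0.05755662  0.21148785] [-3.14122086e+00  3.28410892e-04  1.56611907e+00] 0.5275909046624898
0.89 [339.8, 216.5] [[0.4204, -0.1261, -0.0017], [0.4685, -0.0689, 0.0064], [0.4899, 0.0009, 0.0147]]
477 [ 0.46798664 -0.05030299  0.01317811] [[0.4585, -0.0613, 0.0119], [0.4775, -0.0391, 0.0153]]
0.69 [344.8, 14.9] [[0.4496, 0.0894, -0.001], [0.4717, 0.1039, 0.0049], [0.5007, 0.1161, 0.0072]]
865 [0.4743843  0.10382783 0.00537682] [[0.4504, 0.0908, 0.0043], [0.4996, 0.1156, 0.0071]]
[]
```

View pics/w1.png

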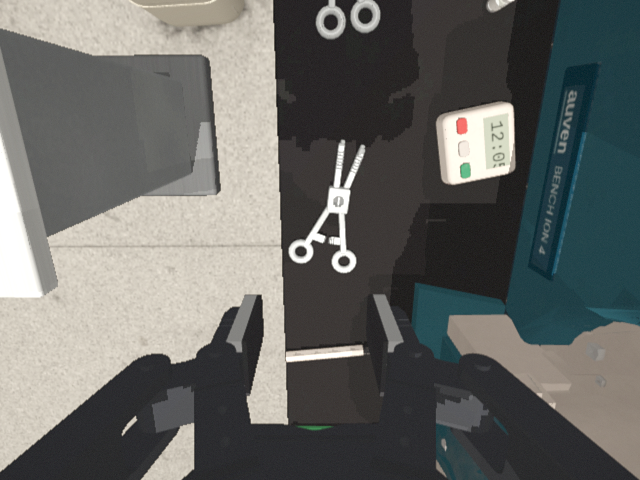

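```bash
python3 - <<'E'
from h import *
o=get_obs();print(o["tool_pos"],o["time"])
w=read_camera("wrist")
m=masks_of(w,"clamp_1")[0]; P=mw(w,m["region"])
q=P[P[:,2]>.0115]; print(len(q),cv2.minAreaRect((q[:,:2]*1000).astype(np.float32)),q[:,:2].mean(0))
# fixed jaw: points y>hinge+20mm, lower-x branch
h=np.array([.468,-.0503])
j=P[(P[:,1]>h[1]+.018)]
lab=cv2.kmeans((j[:,:2]*[1,.15]).astype(np.float32),2,None,(3,50,1e-6),5,cv2.KMEANS_PP_CENTERS)[1].ravel()
for k in (0,1):
    z=j[lab==k][:,:2]; print("jaw",z.mean(0),"line ang",cv2.fitLine((z*1000).astype(np.float32),cv2.DIST_HUBER,0,.01,.01).ravel()[:2],"from hinge deg",np.degrees(np.arctan2(*(z.mean(0)-h)[::-1])))
c=cv2.resize(w["img"][130:280,270:400],None,fx=4,fy=4,interpolation=cv2.INTER_CUBIC);cv2.imwrite("pics/w2.png",c)
E
```

```text
[ 0.44540208 -0.05750417  0.21173807] 3.0
0 ((0.0, 0.0), (0.0, 0.0), 0.0) [nan nan]
jaw [0.4600868  0.10117703] line ang [0.08545402 0.9963421 ] from hinge deg 92.99043016194457
jaw [0.48887902 0.10574082] line ang [ 0.6019238 -0.7985535] from hinge deg 82.37881353513261<stdin>:5: RuntimeWarning: Mean of empty slice.
  ret = um.true_divide(
```

View pics/w2.png

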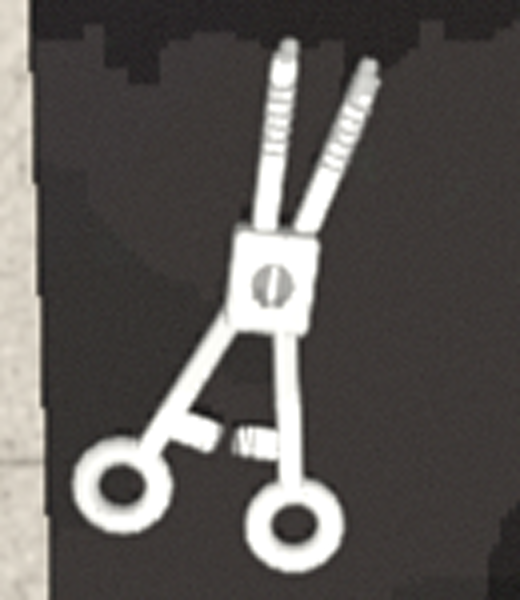

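```bash
python3 -m jog '23 7 -45 -0.1 45;23 7 -90 -0.1 45;23 7 -135 -0.1 45;23 7 -170 -0.1 45;23 7 -190 -0.1 45;23 7 -200 -0.1 45;23 7 -206 -0.1 45;23 7 -206 -0.1 45;23 7 -206 -0.1 45' 60
python3 - <<'E'
from h import *
o=get_obs();print(o["tool_pos"],o["ee_rot"],o["time"])
w=read_camera("wrist");cv2.imwrite("pics/w3.png",w["img"])
E
```

```text
time: 4.0
tool_pos: [0.4696, -0.0498, 0.0063]
ee_rot: [3.14, 0.0, 1.468]
force: [0.0, 0.7, 0.5]
grip_width: 0.532
grasp_force: 0.0
[ 0.46957666 -0.04982377  0.00629576] [3.13967793e+00 4.95034184e-05 1.46751631e+00] 4.0
```

View pics/w3.png

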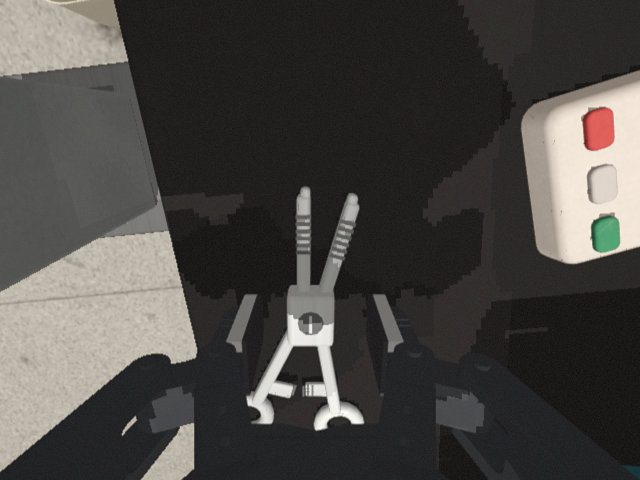

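```bash
python3 -m jog '0 0 -3 0 45;0 0 -3 0 30;0 0 -3 0 10;0 0 -3 0 10;0 0 -3 0 10;0 0 -3 0 10;0 0 -3 0 10;0 0 -3 0 10' 60
python3 -m jog '0 0 5 0 10;0 0 20 0 10;0 0 40 0 10;0 0 40 0 10'
```

```text
time: 4.85
tool_pos: [0.4688, -0.0498, 0.0028]
ee_rot: [3.141, 0.0, 1.468]
force: [-1.5, -0.3, 6.3]
grip_width: 0.214
grasp_force: 58.5
time: 5.25
tool_pos: [0.4702, -0.0497, 0.0443]
ee_rot: [3.138, -0.0, 1.468]
force: [-0.2, -0.2, -0.4]
grip_width: 0.213
grasp_force: 58.5
```

```bash
python3 -m jog '-20 0 40 0 10;-40 -20 75 0 10;-45 -60 80 0 10;-48 -105 80 0 10;-50 -150 80 0 10;-50 -195 80 0 10;-50 -240 80 0.05 10;-50 -285 80 0.1 10;-50 -330 80 0.1 10;-40 -374 80 0.1 10'
python3 -m jog '0 0 0 0 10;0 0 0 0 10;0 0 0 0 10'
python3 - <<'E'
from h import *
t=read_camera("top")
for n in ["tray_green"]:
    for m in masks_of(t,n)[:1]:
        P=mw(t,m["region"]);q=P[P[:,2]>.012]; print(cv2.minAreaRect((q[:,:2]*1000).astype(np.float32)))
w=read_camera("wrist");cv2.imwrite("pics/w4.png",w["img"])
m=masks_of(w,"tray_green")[0];P=mw(w,m["region"]);print(np.percentile(P,[1,50,99],axis=0))
E
```

```text
time: 6.25
tool_pos: [0.4265, -0.4259, 0.1212]
ee_rot: [-3.139, -0.001, 1.566]
force: [1.2, -0.4, -1.1]
grip_width: 0.218
grasp_force: 58.8
time: 6.55
tool_pos: [0.4286, -0.422, 0.1216]
ee_rot: [-3.141, -0.002, 1.569]
force: [0.3, 0.4, -0.7]
grip_width: 0.217
grasp_force: 58.8
((475.2213439941406, -419.31866455078125), (232.16087341308594, 121.90603637695312), 88.9455337524414)
[[ 0.41495264 -0.53084404  0.00156709]
 [ 0.48795677 -0.40076097  0.00331597]
 [ 0.5347652  -0.33670877  0.01893402]]
```

View pics/w4.png

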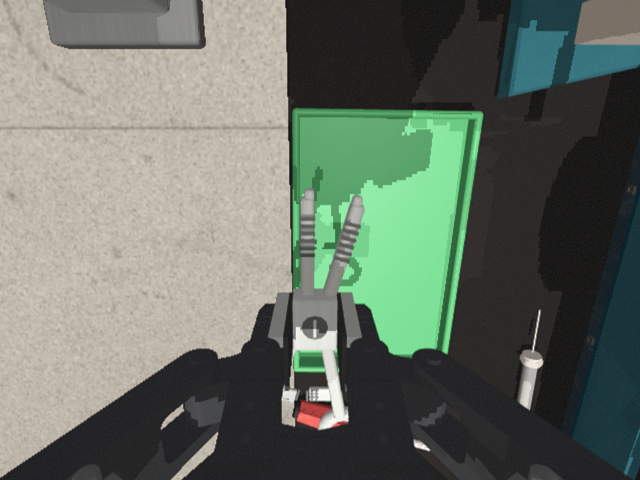

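```bash
python3 -m jog '48 -2 0 0 10;52 -2 -40 0 10;52 -2 -75 0 10;52 -2 -98 0 10;52 -2 -106 0 10;52 -2 -110 0 10;52 -2 -112 0 10;52 -2 -112 0 10;52 -2 -113 0 10;52 -2 -113 0 10'
```

```text
time: 7.75
tool_pos: [0.481, -0.4261, 0.0101]
ee_rot: [3.141, 0.001, 1.568]
force: [0.3, 0.0, -1.8]
grip_width: 0.213
grasp_force: 58.9
```

```bash
python3 -m jog '0 0 -1 0 10;0 0 -2 0 10;0 0 -3 0 10;0 0 -3 0 10;0 0 -3 0 10'
```

```text
time: 8.25
tool_pos: [0.4808, -0.4258, 0.0069]
ee_rot: [-3.142, 0.0, 1.568]
force: [-2.1, 0.8, 5.3]
grip_width: 0.212
grasp_force: 59.7
```

```bash
python3 -m jog '0 0 0 0 22;0 0 0 0 35;0 0 0 0 40;0 0 1 0 40;0 0 40 0 40;0 0 80 0 40;-25 0 120 0 40;-50 10 160 0 40;-55 10 160 0 40;-55 10 160 0 40'
python3 - <<'E'
from h import *
w=read_camera("wrist");cv2.imwrite("pics/w5.png",w["img"])
m=masks_of(w,"clamp_1")[0];P=mw(w,m["region"]);print(m["confidence"],np.percentile(P,[1,50,99],axis=0).round(4))
E
```

```text
time: 9.25
tool_pos: [0.425, -0.4164, 0.1676]
ee_rot: [3.141, 0.002, 1.566]
force: [-0.2, 1.1, -0.6]
grip_width: 0.463
grasp_force: 0.0
0.76 [[ 0.4393 -0.4985  0.0024]
 [ 0.4801 -0.4397  0.0104]
 [ 0.5042 -0.3746  0.0186]]
```

View pics/w5.png

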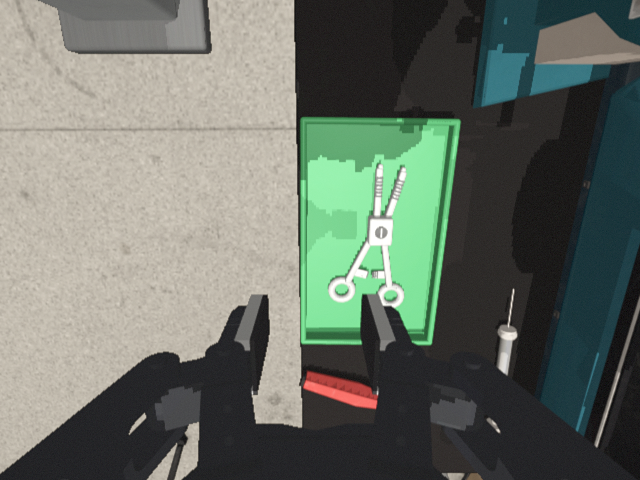

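```bash
python3 -m jog '0 48 20 0 45;0 96 40 0 45;0 144 40 0 45;0 192 40 0 45;0 240 40 0 45;0 288 40 0 45;5 336 40 0 45;10 384 40 0 45;15 432 40 0 45;20 480 40 0 45'
python3 -m jog '0 48 0 0 45;0 96 0 0 45;0 130 0 0 45;0 130 0 0 45;0 130 0 0 45'
python3 - <<'E'
from h import *
o=get_obs();print(o["tool_pos"],o["ee_rot"],o["qpos"])
w=read_camera("wrist");cv2.imwrite("pics/w6.png",w["img"])
for m in masks_of(w,"clamp_2"):
    P=mw(w,m["region"]); q=P[(P[:,2]>.0112)&(P[:,2]<.017)]
    print(round(m["confidence"],2),m["location"],len(q),np.percentile(P,[1,50,99],axis=0).round(4).tolist())
    if len(q)>20: print(q.mean(0),cv2.minAreaRect((q[:,:2]*1000).astype(np.float32)))
    l=cv2.fitLine((P[:,:2]*1000).astype(np.float32),cv2.DIST_HUBER,0,.01,.01).ravel();print("axis",l)
E
```

```text
time: 10.35
tool_pos: [0.4454, 0.0667, 0.2054]
ee_rot: [-3.14, -0.001, 1.568]
force: [1.0, -1.3, 0.1]
grip_width: 0.523
grasp_force: 0.0
time: 10.85
tool_pos: [0.4451, 0.1953, 0.2052]
ee_rot: [-3.139, -0.0, 1.571]
force: [-0.1, -0.0, -0.7]
grip_width: 0.525
grasp_force: 0.0
[0.44509571 0.19531701 0.20518028] [-3.13902665e+00 -3.97061699e-04  1.57075498e+00] [ 0.17361124  0.30014774 -0.83382728  1.97957991  0.26535963  0.9754596
 -0.78910141]
0.88 [331.5, 253.1] 456 [[0.4496, 0.0925, -0.0015], [0.4635, 0.149, 0.0066], [0.4984, 0.2197, 0.0145]]
[0.4641384  0.16745461 0.01313509] ((464.3221130371094, 166.93331909179688), (19.6702938079834, 23.835966110229492), 10.833385467529297)
axis [ 1.4971459e-01 -9.8872924e-01  4.6385968e+02  1.6856796e+02]
```

View pics/w6.png

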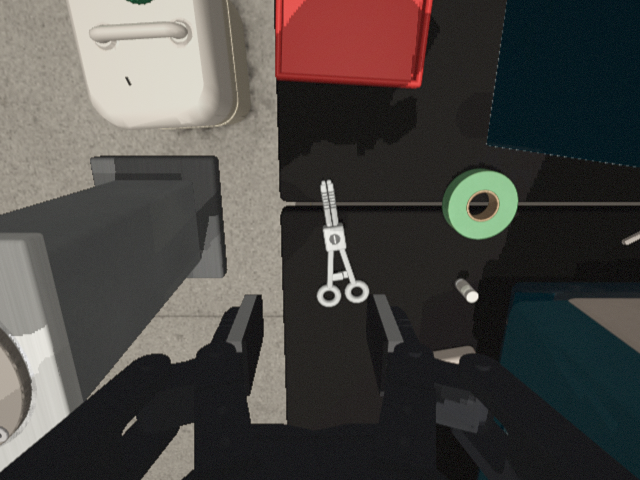

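```bash
python3 -m jog '15 -28 -20 0.1 45;19 -28 -60 0.17 45;19 -28 -105 0.17 45;19 -28 -150 0.17 45;19 -28 -180 0.17 45;19 -28 -195 0.17 45;19 -28 -199 0.17 45;19 -28 -199 0.17 45;19 -28 -199 0.17 45' 60
python3 - <<'E'
from h import *
w=read_camera("wrist");cv2.imwrite("pics/w7.png",w["img"][240:])
E
```

```text
time: 11.85
tool_pos: [0.4659, 0.1665, 0.0087]
ee_rot: [3.139, -0.0, 1.737]
force: [0.4, 0.9, 0.2]
grip_width: 0.527
grasp_force: 0.0
```

View pics/w7.png

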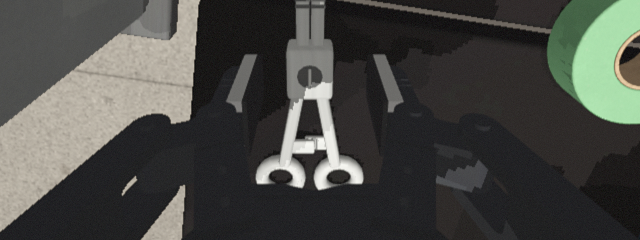

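```bash
python3 -m jog '-1 0 -3 0 45;-1 0 -5 0 45;-1 0 -5 0 30;-1 0 -5 0 10;-1 0 -5 0 10;-1 0 -5 0 10;-1 0 -5 0 10;-1 0 -5 0 10;-1 0 -5 0 10' 60
python3 -m jog '0 0 5 0 10;0 0 20 0 10;0 0 60 0 10;-10 20 100 0 10;-15 60 120 0 10;-15 100 120 0 10;-15 100 120 0 10;-15 100 120 0 10'
python3 - <<'E'
from h import *
for c in ("wrist","top"):
  w=read_camera(c)
  m=masks_of(w,"tray_red")[0];P=mw(w,m["region"]);P=P[(P[:,2]>.012)&(P[:,2]<.025)];print(m["confidence"],np.percentile(P,[1,99],axis=0).round(4).tolist(),cv2.minAreaRect((P[:,:2]*1000).astype(np.float32)))
E
```

```text
time: 12.8
tool_pos: [0.4638, 0.1663, 0.0026]
ee_rot: [3.141, 0.0, 1.738]
force: [-1.9, -0.5, 6.1]
grip_width: 0.215
grasp_force: 59.1
time: 13.6
tool_pos: [0.4482, 0.2673, 0.1231]
ee_rot: [3.141, -0.0, 1.74]
force: [-0.1, -0.4, -2.0]
grip_width: 0.218
grasp_force: 58.9
0.61 [[0.413, 0.3041, 0.0124], [0.5392, 0.4295, 0.0194]] ((476.3301696777344, 370.6125793457031), (130.67442321777344, 123.32769775390625), 86.74427795410156)
0.98 [[0.4394, 0.3028, 0.0124], [0.5436, 0.5088, 0.0235]] ((485.68743896484375, 405.94879150390625), (202.81141662597656, 108.5746841430664), 86.86996459960938)
```

```bash
python3 -m jog '5 45 0 -0.1 10;15 90 0 -0.2 10;25 130 0 -0.22 10;31 150 -20 -0.22 10;31 150 -60 -0.22 10;31 150 -90 -0.22 10;31 150 -104 -0.22 10;31 150 -110 -0.22 10;31 150 -112 -0.22 10;31 150 -112 -0.22 10'
```

```text
time: 14.8
tool_pos: [0.4804, 0.4167, 0.0115]
ee_rot: [3.14, -0.001, 1.517]
force: [0.5, 0.6, -1.4]
grip_width: 0.211
grasp_force: 58.9
```

```bash
python3 -m jog '0 0 -2 0 10;0 0 -3 0 10;0 0 -4 0 10;0 0 -5 0 10;0 0 -5 0 10;0 0 -5 0 10'
```

```text
time: 15.4
tool_pos: [0.48, 0.4165, 0.0067]
ee_rot: [3.14, -0.0, 1.518]
force: [-2.1, -2.7, 8.8]
grip_width: 0.211
grasp_force: 60.2
```

```bash
python3 -m jog '0 0 0 0 22;0 0 0 0 35;0 0 0 0 40;0 0 1 0 40;0 0 40 0 40;0 0 80 0 40;-25 0 120 0 40;-50 -10 170 0 40;-50 -10 170 0 40;-50 -10 170 0 40'
python3 - <<'E'
from h import *
w=read_camera("wrist");t=read_camera("top")
a=cv2.resize(t["img"][235:285,100:500],(800,100),interpolation=cv2.INTER_CUBIC)
o=np.zeros((590,800,3),np.uint8);o[:480,:640]=w["img"];o[485:585]=a;cv2.imwrite("pics/w8.png",o)
for n in ["marker","tape_roll","screwdriver","timer"]:
    m=masks_of(t,n)
    if m: print(n,np.percentile(mw(t,m[0]["region"]),[2,50,98],axis=0).round(3).tolist())
E
```

```text
time: 16.4
tool_pos: [0.4299, 0.4069, 0.177]
ee_rot: [3.139, -0.002, 1.519]
force: [0.6, -0.5, -0.9]
grip_width: 0.469
grasp_force: 0.0
tape_roll [[0.57, 0.171, 0.004], [0.599, 0.202, 0.017], [0.63, 0.231, 0.023]]
timer [[0.561, -0.033, -0.001], [0.592, 0.002, 0.014], [0.624, 0.031, 0.021]]
```

View pics/w8.png

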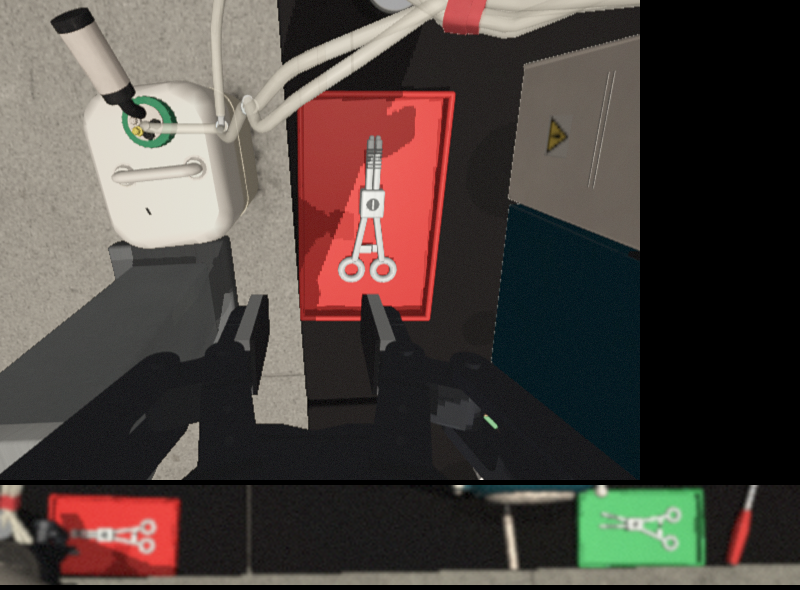

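The locked clamp lies shut and flat in the red tray (hinge at about 372,205). In the top strip the open clamp lies in the green tray, and the marker and screwdriver are in place. The gripper is clear of everything.

```bash
python3 -c "from workcell import *; print(hand_in())"
```

```text
the job is handed in; nothing more can be done
None
```

The open clamp lies flat in the green tray and the locked one flat in the red tray, both set down gently with their jaws unchanged and nothing else seen to move; the job was handed in at about 16.5 s of the 70 s allowed.

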